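# Flip the length stop down and seat the core bar against it

## Robot

A 6-joint arm with a two-finger parallel gripper is mounted at the origin on a cart in front of the work surface, level with it; the furniture and walls round the work are solid. World frame = base frame: x ahead of the robot, y to its left, z up, the work surface at z = 0. Lengths are in mm, angles in degrees, forces in N, time in s.
With the tool pointing down it reaches from about 375 to 925 mm from the base axis. Payload 5.7 kg.
Tool frame: the origin (TCP) lies midway between the tips of the shut fingers; the grasp point (between the pads) lies 19 mm behind it (r.grasp_offset is the distance from the TCP to the grasp point, in mm); z points along the fingers, y is the direction in which the jaws open and shut (so a half turn about z gives the same grasp; the last joint's range is limited). The gripper opens to 88 mm and grips with 3 to 60 N. Pads are 20 mm wide; open, the fingers measure 115 mm over their backs; the gripper's body (75 mm by 178 mm) begins 61 mm behind the grasp point.
Start: joints at [57.061, 20.558, 86.54, -0, 72.909, -6.595], TCP at [266.249, 537.656, 222.623] pointing down, gripper open.
Joint ranges: [-170.27, 170.27], [-57.76, 135], [12.27, 136.19], [-55.21, 235.2], [11.17, 155.16], [-170.74, 170.74]. Speed limits (degrees/s): [136.94, 136.94, 180, 180, 180, 180].

## Interface

Orientations are given as [roll, pitch, yaw] about the fixed x, y, z axes, in that order (R = Rz(yaw) Ry(pitch) Rx(roll)).
In Python, from bench import telemetry, vision, workorder, r gives the robot as it stands.
- The arm moves only by the tool play_rows, never from a script. Its argument "commands" is a list of rows, each a list of 7 numbers: the shift along the world's x, y, z in cm, then the turn, a rotation vector about the world's x, y, z in degrees, then the finger opening in cm, from 0 to 8.78. A call has 1 to 8 rows; each row is the pose to reach, as a shift and turn from the pose measured when the call began; what a row does not reach only later rows make up. A row lasts 1/10 s, in which the tool goes at most 50 mm and 8.59 degrees, less where a joint would pass 70% of its speed; a pose out of reach is approached as far as the arm can. A call with a gripper value outside its range is refused whole. The fingers move at their own pace and stop on an object; "grip_force" is the grip in N (left out, the last holds). Time passes only in rows, so rows that repeat a pose let the fingers close. It gives the time, the measured TCP pose, the force and the opening at its end, in the units of the state.
- telemetry.get_state(): the state, without advancing time (a new reading comes with each control period).
- vision.get_image(name): name is "side" or "top" or "wrist"; returns a dict with "frame" (480x640x3 uint8, red, green, blue), "fx", "fy", "cx", "cy" (pixels), "R" (3x3) and "t" (3): a world point X has camera coordinates R X + t. Camera axes: x right, y down, z forward; pixel columns grow to the right and rows downward; lengths in mm; the calibration is good to about 2 mm. A picture is of the moment at which its call begins. There is no depth.
- workorder.close_job(): hands the job in, once; it reports no verdict.
Trained networks look in the newest picture that a camera, given by its name, has taken for a name from the list of things; names that differ only in an ending like _2 or _b are one class to them, and where a whole thing is asked for, a point or a joint stands for the part that bears it (a point fixed in the world has none). Each returns a list of dicts, best first, with "conf" (0 to 1); they miss things now and then, are a little off and sometimes report something else, mostly with a low value. They report only what shows in the picture. A call takes as long as a camera call.
- vision.spot_in(camera, name): "position" ([x, y, z] in mm, in the coordinates of the camera as it stood for that picture, good to about 4 mm: the middle of the surface that is visible of it).
- vision.tip_of(camera, name): "position" ([x, y, z] in mm, in the coordinates of the camera as it stood for that picture, good to about 4 mm: a listed point, or the origin of a listed thing).
The state is a dict: "time_s": time; "joint_positions": joint angles; "joint_velocities": joint speeds; "joint_efforts": joint torques, N m; "eef_pos": TCP position; "ee_rot": TCP orientation; "wrist_force": force on the tool from outside, world axes, zero at the start; "moment": the same for the moment, N m; "opening": finger opening in mm.
Only numpy, scipy, OpenCV 4.12 (cv2) and the standard library are available. Lean on these libraries where they do the work, as an engineer would, in place of code of your own. Each camera call takes 0.05 s, during which the arm holds its last target.

## Task

Get the stone core bar ready for sawing in the cut-off guide: flip the raised steel stop flag all the way down into the channel, then slide the bar along the channel against the flag's spring nose and press it home with about 8 newtons on the nose (never more than 18) for about half a second. Let go and leave the bar lying flat in the channel, still touching the nose, with the flag still down, and do not disturb the vial, bottle and dish standing around the guide.

Things in the scene. Friction and masses are not known exactly. Their poses are not given: they have to be found in the camera images.
- cut_guide: fixed grey metal cut-off guide, 400 mm long (its y -220 to +180), bed 12 mm above the bench. Channel 45 mm wide, centred on x = 0, open at both ends; tall fence at x 22.5 to 38.5 (top at 58 mm above the bench), low lip at x -32.5 to -22.5 (top at 26 mm). Origin: on the bench under the channel's centre line; y = direction in which the bar is pushed, x towards the fence, z up.
- stop_carriage: dark steel block, 44 mm long, clamped on top of the fence at a varying place along it; carries the flag. Origin: on the flag's hinge axis, 67 mm above the bench, 30.5 mm to +x of the channel's centre line; axes as the guide's. With the flag down its leg (28 mm wide, 14 mm thick) fills the middle of the channel, near face 7 mm to -y of this origin.
- stop_flag (a joint): flag angle about its hinge (along the guide's y): 0 = fully down (arm level, against its stop), 1.57 = arm upright, 1.9 = leaning farthest back over the fence. Starts raised, 1.62 to 1.85. Stiff hinge: it stays where it is left; about 2 N at the arm's end moves it.
- flag_top (a point): point on the outer (when down: upper) face of the flag's flat arm, 42 mm from the hinge axis; arm 26 mm wide, 52 mm long. With the flag raised this face looks away from the channel (to +x); push here over and down to lower the flag. Flag down: 72.5 mm above the bench.
- screw_root (a point): middle of the flag leg's near face, where the adjusting screw leaves it (flag down: middle of the channel, 34 mm above the bench, screw pointing to -y). A 16 mm round sprung nose ends the screw; how far it stands out from this point is not measured: 12 to 32 mm, as the last user set it. Pushed, the nose gives from 1.5 N, then 4 N per mm, and bottoms after 5 mm, at 21 N.
- core_bar: loose square-cut grey stone bar, 140 mm long (its y), 40 mm wide, 36 mm high, 0.4 to 0.65 kg, lying flat in the channel on the -y side of the flag, along the guide's y. Origin: centre of its underside. Its rear end face, 70 mm to -y of the origin, is the one to push. It slides with 2 to 5 N of drag.
- sample_vial: small vial 20 mm wide, 48 mm high, standing loose before the guide; leave alone. Origin: centre of its underside.
- brown_bottle: brown glass bottle with a black cap, 33 mm wide, 68 mm high, standing loose behind the fence; leave alone. Origin: centre of its underside.
- petri_dish: shallow round dish 60 mm wide, 15 mm high, lying loose behind the fence; leave alone. Origin: centre of its underside.

How it is judged (in metres and radians):
On the way, in this order (a step that is already met when the one before it is completed fails the run):
1. the flag is fully down (within 0.06 rad) with the bar not yet touching it (value of joint stop_flag below 0.06 rad and contact force between core_bar and stop_carriage below 0.05 N), for 0.2 s.
2. the bar presses on the flag's nose with at least 5 N for 0.3 s while the flag is down (value of joint stop_flag below 0.06 rad and contact force between core_bar and stop_carriage above 5 N), for 0.3 s.
At the end, for the whole second after the job is handed in: The flag is down (within 0.08 rad), the bar lies at rest flat in the channel (within 6 mm of its centre line, 4 mm of the bed, 0.1 rad of its direction) and still touches the flag's nose (more than 0.2 N) (value of joint stop_flag below 0.08 rad and contact force between core_bar and stop_carriage above 0.2 N and linear speed of core_bar below 0.01 m/s and angle between the y axis of core_bar and the y axis of cut_guide, either way round below 0.1 rad and angle between core_bar's own z axis and vertical below 0.05 rad and x of core_bar in the frame of cut_guide between -0.006 and 0.006 m and z of core_bar in the frame of cut_guide below 0.016 m).
It fails at once if the bar presses on the stop with more than 18 N (contact force between core_bar and stop_carriage above 18 N).
It fails at once if the vial is shifted by more than 15 mm (distance of sample_vial from where it was at the start of the episode above 0.015 m).
It fails at once if the bottle is shifted by more than 15 mm (distance of brown_bottle from where it was at the start of the episode above 0.015 m).
It fails at once if the dish is shifted by more than 15 mm (distance of petri_dish from where it was at the start of the episode above 0.015 m).
It also fails if it takes over 54 s, if anything falls off the work surface, if the arm or the gripper's body presses on something with over 40 N, if the wrist force passes 120 N, or if a joint passes its speed limit or range.

## Working session

There is one attempt and no reset: what is moved stays moved. The work goes in short steps, Python scripts to look and compute and a tool call to move; the robot and the scene stay as the last step left them, time stands still between calls to the robot, and variables do not carry over. Pictures are saved under pics/ and viewed, and the job is handed in when it is done.

Besides the shell and the picture viewer there is one more tool, called after "Call:" as name(argument=value, ...), one argument or row to a line, values as JSON. play_rows: Moves the arm, as the interface text tells. Its arguments: {"type":"object","properties":{"commands":{"type":"array","items":{"type":"array","items":{"type":"number"}}},"grip_force":{"type":"number"}},"required":["commands"]}

```bash
mkdir -p pics; ls
python3 - <<'E'
from bench import telemetry, vision, workorder, r
import cv2,numpy as np
s=telemetry.get_state(); print({k:np.round(v,2).tolist() for k,v in s.items()})
for n in ["side","top","wrist"]:
    im=vision.get_image(n); cv2.imwrite(f"pics/{n}0.png",im["frame"][:,:,::-1])
    R=np.array(im["R"]);t=np.array(im["t"]); print(n,im["fx"],im["cx"],im["cy"],"cam at",np.round(-R.T@t,1).tolist(),np.round(R,3).tolist())
    for o in ["cut_guide","stop_carriage","flag_top","screw_root","core_bar","sample_vial","brown_bottle","petri_dish"]:
        for d in vision.tip_of(n,o)[:2]:
            print(n,o,round(d["conf"],2),np.round(R.T@(np.array(d["position"])-t),1).tolist())
print(telemetry.get_state()["time_s"])
E
```

```text
pics
{'time_s': 0.0, 'joint_positions': [57.06, 20.6, 86.6, 0.0, 72.91, -6.59], 'joint_velocities': [0.02, -0.04, -0.01, 0.0, -0.01, -0.09], 'joint_efforts': [-0.0, -51.54, -27.07, 0.07, 0.04, -0.0], 'eef_pos': [265.88, 537.07, 221.82], 'ee_rot': [-179.89, -0.01, 153.65], 'wrist_force': [-0.59, -0.59, 0.17], 'moment': [-0.03, 0.0, 0.02], 'opening': 87.9}
side 480.0717063538477 319.09030436230313 245.11713573510247 cam at [398.1, 779.8, 379.0] [[-0.987, -0.158, 0.01], [-0.063, 0.332, -0.941], [0.146, -0.93, -0.338]]
side cut_guide 0.69 [520.9, -7.1, -3.6]
side stop_carriage 0.86 [534.6, 91.9, 67.1]
side flag_top 0.96 [536.8, 97.2, 114.6]
side screw_root 0.86 [504.3, 78.8, 100.9]
side core_bar 0.62 [536.2, -89.0, 15.4]
side core_bar 0.51 [505.9, 76.0, 100.4]
side sample_vial 0.75 [400.4, 24.1, 3.0]
side brown_bottle 0.84 [657.6, -98.7, 2.7]
side petri_dish 0.69 [667.7, 14.7, -2.1]
side petri_dish 0.21 [504.6, 79.4, 99.8]
top 470.9138256954635 323.1566104393571 246.56348296913023 cam at [373.6, -10.1, 914.5] [[-0.012, -1.0, -0.013], [-0.983, 0.014, -0.183], [0.184, 0.011, -0.983]]
top cut_guide 0.78 [522.7, -7.1, -4.6]
top stop_carriage 0.77 [528.1, 92.1, 67.5]
top flag_top 0.92 [536.7, 95.7, 107.0]
top screw_root 0.72 [503.1, 81.3, 102.6]
top core_bar 0.91 [535.2, -87.2, 6.7]
top sample_vial 0.41 [396.9, 26.3, -0.8]
top brown_bottle 0.87 [660.5, -102.3, -1.9]
top brown_bottle 0.27 [665.0, 15.8, 3.7]
top petri_dish 0.79 [664.2, 14.8, 1.7]
wrist 352.592928450864 321.54856810203006 238.19823923620822 cam at [200.7, 571.0, 384.1] [[0.443, 0.896, 0.0], [0.864, -0.427, 0.268], [0.24, -0.119, -0.963]]
1.35
```

View pics/side0.png

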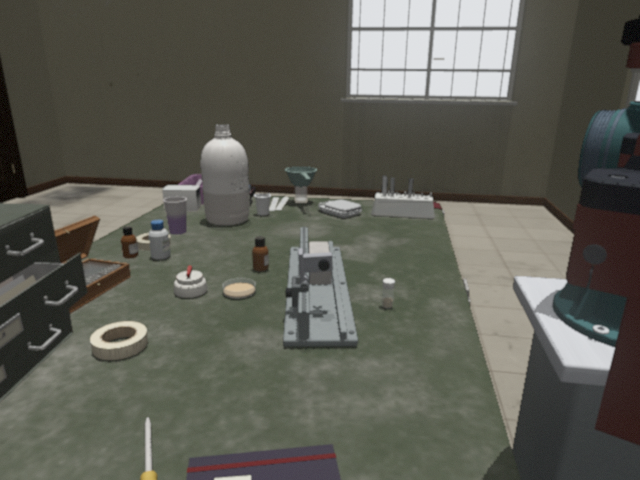

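View pics/top0.png

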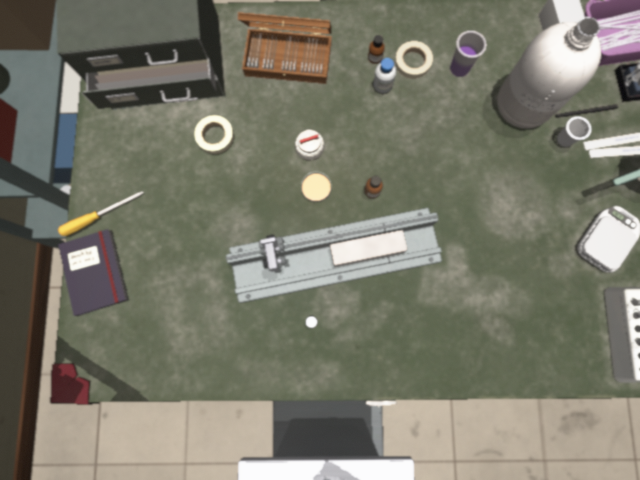

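The top view shows the guide along world y: the flag at about (268,252), the bar at (368,247), the vial at (311,322), the bottle at (374,187) and the dish at (316,187). The guide is yawed by about 8–10°. I'll zoom in to fit it precisely.

Run:
```python
import cv2
a=cv2.imread("pics/top0.png")[195:315,215:455]; cv2.imwrite("pics/topz.png",cv2.resize(a,(800,400),interpolation=cv2.INTER_CUBIC))
a=cv2.imread("pics/side0.png")[210:360,240:440]; cv2.imwrite("pics/sidez.png",cv2.resize(a,(800,600),interpolation=cv2.INTER_CUBIC))
```

```text
(no output)
```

View pics/topz.png

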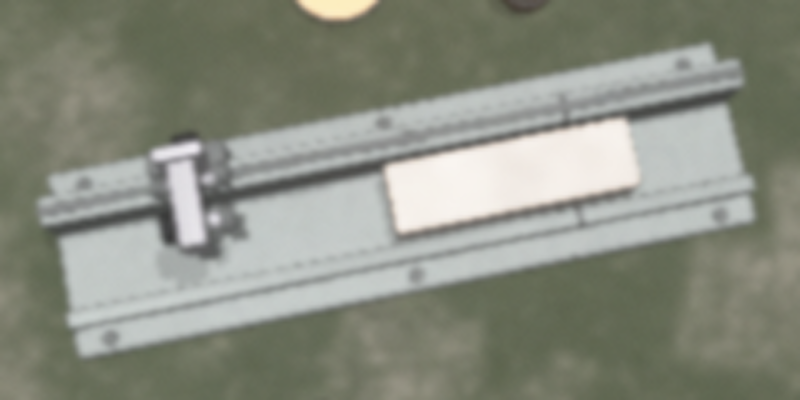

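View pics/sidez.png

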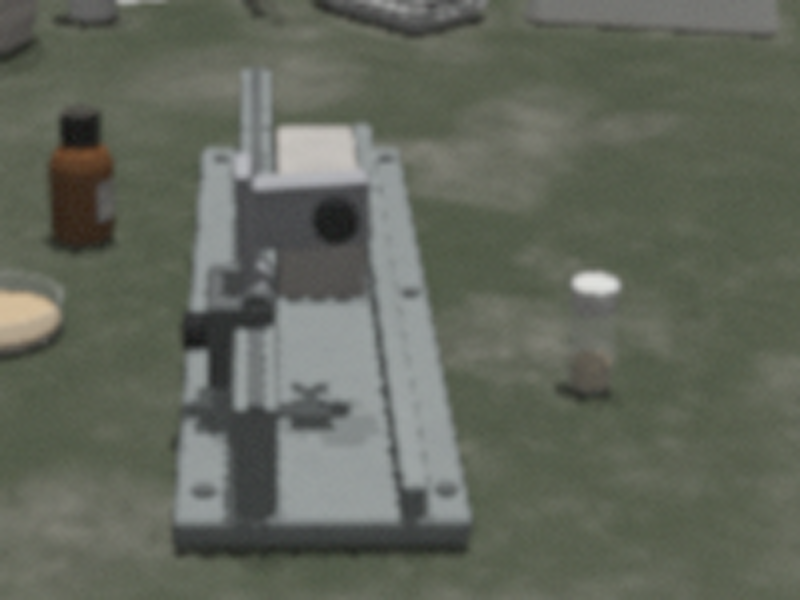

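```bash
cat > h.py <<'E'
import numpy as np, cv2
from bench import telemetry, vision, workorder, r
def cam(n):
    im=vision.get_image(n); R=np.array(im["R"]);t=np.array(im["t"]); return im,R,t
def ray(im,R,t,u,v,z):
    d=R.T@np.array([(u-im["cx"])/im["fx"],(v-im["cy"])/im["fy"],1]); c=-R.T@t
    return c+d*(z-c[2])/d[2]
def proj(im,R,t,X):
    p=R@np.asarray(X,float)+t; return np.array([im["cx"]+im["fx"]*p[0]/p[2], im["cy"]+im["fy"]*p[1]/p[2]])
E
python3 - <<'E'
from h import *
im,R,t=cam("top")
f=lambda u,v,z: np.round(ray(im,R,t,215+u*.3,195+v*.3,z),1)
for nm,u,v,z in [("plate TL",50,175,12),("plate TR",712,45,12),("plate BR",755,218,12),("plate BL",78,355,12),
 ("fence top outer L",38,200,58),("fence top inner L",42,228,58),("fence outer R",740,62,58),("fence inner R",744,88,58),
 ("lip L",68,315,26),("lip Linner",66,318,26),("lip R",752,178,26),("lip Router",755,190,26),
 ("bar1",385,168,48),("bar2",628,118,48),("bar3",638,188,48),("bar4",400,236,48)]:
    print(nm,f(u,v,z))
E
```

```text
plate TL [542.8 182.1  12. ]
plate TR [ 615.4 -209.    12. ]
plate BR [ 511.5 -228.4   12. ]
plate BL [437.5 163.4  12. ]
fence top outer L [520.2 178.6  58. ]
fence top inner L [504.5 176.   58. ]
fence outer R [ 593. -214.   58.]
fence inner R [ 578.  -215.4   58. ]
lip L [459.2 166.9  26. ]
lip Linner [457.5 168.   26. ]
lip R [ 532.6 -224.6   26. ]
lip Router [ 525.6 -225.9   26. ]
bar1 [537.3 -14.2  48. ]
bar2 [ 564.  -151.6   48. ]
bar3 [ 523.9 -155.4   48. ]
bar4 [498.7 -22.   48. ]
```

Guide fit: origin about (515,-5) and yaw 10.6°. The bar is centred at guide y≈-83 and the carriage sits at y≈92, and both agree with the stated sizes. Next I'll move to behind the flag with the fingers shut.

Call:
play_rows(
  commands=[
    [2.7,-3.6,0,0,0,-6.6,0],
    [5.4,-7.2,0,0,0,-13.2,0],
    [8.1,-10.8,0,0,0,-19.8,0],
    [10.8,-14.4,0,0,0,-26.4,0],
    [13.5,-18,0,0,0,-33,0],
    [16.2,-21.6,0,0,0,-39.6,0],
    [18.9,-25.2,0,0,0,-46.2,0],
    [21.6,-28.8,0,0,0,-53,0],
  ],
  grip_force=30,
)

```text
time_s: 2.2
eef_pos: [483.2, 248.1, 222.8]
ee_rot: [180.0, -0.0, 100.4]
wrist_force: [-0.2, -0.6, -0.1]
opening: 27.1
```

Call:
play_rows(
  commands=[
    [3,-3,0,0,0,0,0],
    [6,-6,0,0,0,0,0],
    [8.5,-9,0,0,0,0,0],
    [10.9,-12,-2,0,0,0,0],
    [10.9,-14.5,-5,0,0,0.2,0],
    [10.9,-14.5,-7,0,0,0.2,0],
    [10.9,-14.5,-7,0,0,0.2,0],
  ],
)

```text
time_s: 2.9
eef_pos: [590.0, 102.0, 149.9]
ee_rot: [-179.7, -0.1, 100.5]
wrist_force: [-0.4, -0.6, 0.7]
opening: 0.8
```

Run:
```python
from h import *
print(telemetry.get_state()["eef_pos"])
for n in ["wrist","top","side"]:
    im,R,t=cam(n); cv2.imwrite(f"pics/{n}1.png",im["frame"][:,:,::-1])
    o=np.array([515.2,-4.6]);ex=np.array([.983,.184]);ey=np.array([-.184,.983])
    for q in ["stop_carriage","flag_top","screw_root"]:
        for d in vision.tip_of(n,q)[:1]:
            w=R.T@(np.array(d["position"])-t); print(n,q,round(d["conf"],2),np.round(w,1),"guide",np.round([(w[:2]-o)@ex,(w[:2]-o)@ey],1))
```

```text
[590.00420007 101.9986272  149.90583816]
wrist stop_carriage 0.62 [528.8  95.6  67.2] guide [31.8 96. ]
wrist flag_top 0.79 [535.8  94.1 112. ] guide [38.4 93.2]
wrist screw_root 0.76 [499.4  81.   96.8] guide [ 0.3 87.1]
top stop_carriage 0.89 [530.7  95.2  68.2] guide [33.6 95.2]
top flag_top 0.88 [535.8  95.4 106.5] guide [38.6 94.5]
top screw_root 0.82 [501.4  82.6  99.1] guide [ 2.4 88.3]
side stop_carriage 0.68 [527.8  93.6  66.9] guide [30.5 94.2]
side flag_top 0.86 [534.9  92.9 112.6] guide [37.3 92.2]
side screw_root 0.62 [506.1  78.4  99.4] guide [ 6.3 83.3]
```

View pics/wrist1.png

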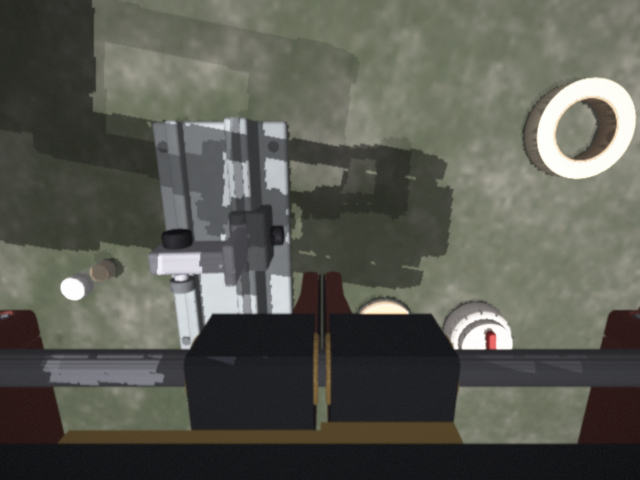

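View pics/side1.png

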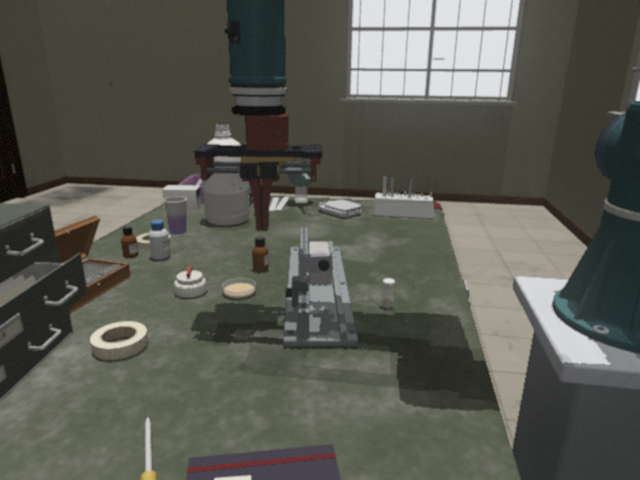

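The wrist view shows the raised leg at (185,262), with the screw and nose at (185,285–345) pointing to -y. The fingers are behind the arm and clear of it. I'll go down and close in on the arm's outer face.

Call:
play_rows(
  commands=[
    [0,0.2,-2.5,0,0,0,0],
    [0,0.2,-4.5,0,0,0,0],
    [-1.5,-0.1,-4.5,0,0,0,0],
    [-3,-0.4,-4.5,0,0,0,0],
    [-3.5,-0.5,-4.5,0,0,0,0],
    [-3.5,-0.5,-4.5,0,0,0,0],
  ],
)

```text
time_s: 4.1
eef_pos: [556.9, 98.3, 108.4]
ee_rot: [180.0, -0.0, 100.6]
wrist_force: [-0.5, 0.0, 0.6]
opening: 0.2
```

Call:
play_rows(
  commands=[
    [-0.5,-0.1,0,0,0,0,0],
    [-1.0,-0.2,0,0,0,0,0],
    [-1.5,-0.3,0,0,0,0,0],
    [-1.5,-0.3,0,0,0,0,0],
  ],
)

```text
time_s: 4.5
eef_pos: [541.5, 95.2, 108.5]
ee_rot: [179.9, -0.0, 100.6]
wrist_force: [0.9, -0.2, 0.2]
opening: 0.6
```

Call:
play_rows(
  commands=[
    [-0.98,-0.18,0,0,0,0,0],
    [-1.77,-0.33,-0.1,0,0,0,0],
    [-2.46,-0.46,-0.25,0,0,0,0],
    [-3.05,-0.57,-0.6,0,0,0,0],
    [-3.64,-0.68,-1.1,0,0,0,0],
    [-4.13,-0.77,-1.55,0,0,0,0],
    [-4.13,-0.77,-1.55,0,0,0,0],
  ],
)

```text
time_s: 5.2
eef_pos: [498.3, 87.3, 92.1]
ee_rot: [-179.9, -0.0, 100.6]
wrist_force: [-0.2, -0.4, 0.1]
opening: 0.6
```

Run:
```python
from h import *
for n in ["wrist","side"]:
    im,R,t=cam(n); f=im["frame"][:,:,::-1]; 
    if n=="side": f=cv2.resize(f[180:360,220:460],(800,600),interpolation=cv2.INTER_CUBIC)
    cv2.imwrite(f"pics/{n}2.png",f)
```

```text
(no output)
```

View pics/wrist2.png

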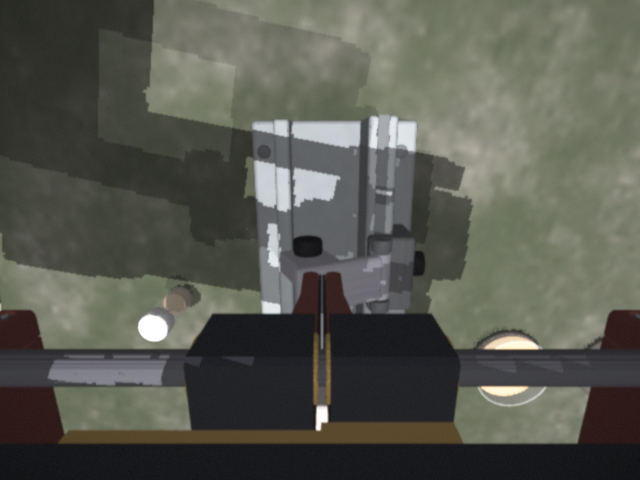

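View pics/side2.png

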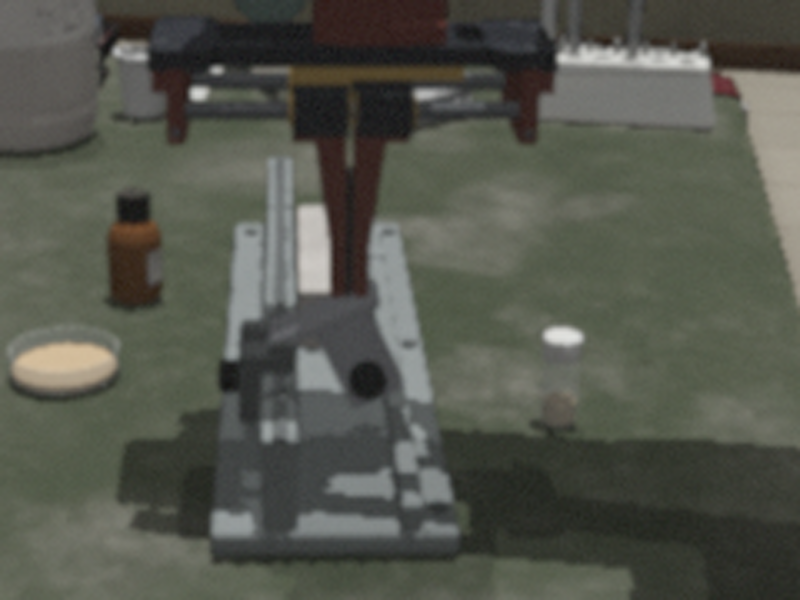

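The flag has turned to about 30°, with the fingertips on its arm near the end. Now I'll press straight down, gently.

Call:
play_rows(
  commands=[
    [0,0,-0.5,0,0,0,0],
    [0,0,-1.0,0,0,0,0],
    [0,0,-1.5,0,0,0,0],
    [0,0,-1.8,0,0,0,0],
    [0,0,-1.8,0,0,0,0],
  ],
)

```text
time_s: 5.8
eef_pos: [499.3, 87.4, 74.0]
ee_rot: [-179.9, -0.0, 100.6]
wrist_force: [-0.5, 0.5, 0.7]
opening: 0.7
```

Call:
play_rows(
  commands=[
    [0,0,-0.1,0,0,0,0],
    [0,0,-0.2,0,0,0,0],
    [0,0,-0.2,0,0,0,0],
  ],
)

```text
time_s: 6.1
eef_pos: [499.5, 87.4, 72.8]
ee_rot: [-180.0, -0.0, 100.6]
wrist_force: [-2.5, -0.3, 7.2]
opening: 0.2
```

Call:
play_rows(
  commands=[
    [0,0,-0.1,0,0,0,0],
    [0,0,-0.15,0,0,0,0],
    [0,0,-0.15,0,0,0,0],
  ],
)

```text
time_s: 6.4
eef_pos: [499.6, 87.4, 72.6]
ee_rot: [-180.0, -0.0, 100.6]
wrist_force: [-3.8, -0.9, 14.8]
opening: 0.8
```

Call:
play_rows(
  commands=[
    [0,0,3,0,0,0,0],
    [0.3,-1.5,5,0,0,0,0],
    [1.0,-5.7,6,0,0,0,0],
    [1.9,-10.2,6,0,0,0,0],
    [2.7,-14.7,6,0,0,0,0],
    [3.5,-19.2,6,0,0,0,0],
    [4.3,-23.7,6,0,0,0,0],
    [5.1,-28,6,0,0,0,0],
  ],
)

```text
time_s: 7.2
eef_pos: [550.8, -194.7, 132.8]
ee_rot: [180.0, 0.0, 100.6]
wrist_force: [0.2, 0.0, -0.0]
opening: 0.7
```

Run:
```python
from h import *
s=telemetry.get_state();print(s["time_s"],s["eef_pos"],s["wrist_force"])
for n in ["wrist","side","top"]:
    im,R,t=cam(n); f=im["frame"][:,:,::-1]; 
    if n=="side": f=cv2.resize(f[180:360,220:460],(800,600),interpolation=cv2.INTER_CUBIC)
    if n=="top": f=cv2.resize(f[195:315,215:455],(800,400),interpolation=cv2.INTER_CUBIC)
    cv2.imwrite(f"pics/{n}3.png",f)
    o=np.array([515.2,-4.6]);ex=np.array([.983,.184]);ey=np.array([-.184,.983])
    for q in ["stop_carriage","flag_top","screw_root","core_bar"]:
        for d in vision.tip_of(n,q)[:1]:
            w=R.T@(np.array(d["position"])-t); print(n,q,round(d["conf"],2),np.round(w,1),"guide",np.round([(w[:2]-o)@ex,(w[:2]-o)@ey],1))
```

```text
7.2 [ 550.84442095 -194.71690005  132.79296147] [ 0.19468446  0.01455101 -0.04374098]
wrist flag_top 0.35 [ 659.1 -100.1    2.4] guide [ 123.9 -120.4]
wrist core_bar 0.94 [535.3 -83.5  11.1] guide [  5.3 -81.2]
side stop_carriage 0.79 [528.4  90.2  70.8] guide [30.4 90.7]
side flag_top 0.57 [489.   84.3  77.5] guide [-9.4 92.2]
side screw_root 0.83 [506.3  75.1  32.7] guide [ 5.9 80. ]
side core_bar 0.62 [533.7 -86.   14.5] guide [  3.2 -83.4]
top stop_carriage 0.67 [528.6  91.8  67.9] guide [30.9 92.3]
top flag_top 0.73 [482.6  90.4  76.7] guide [-14.6  99.3]
top screw_root 0.38 [657.7 -99.7  -0.7] guide [ 122.6 -119.8]
top core_bar 0.64 [537.2 -85.3  11.5] guide [  6.8 -83.3]
```

View pics/wrist3.png

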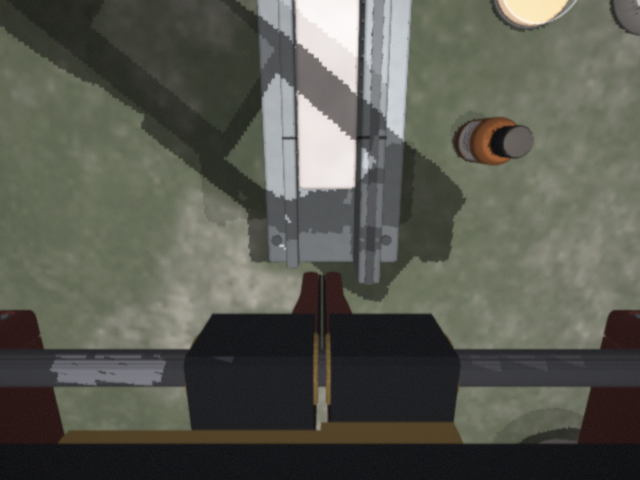

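View pics/side3.png

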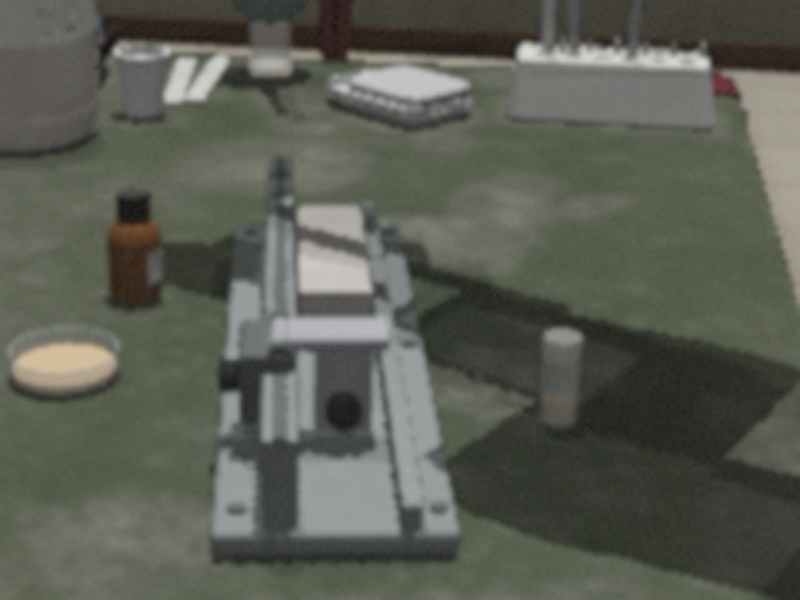

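View pics/top3.png

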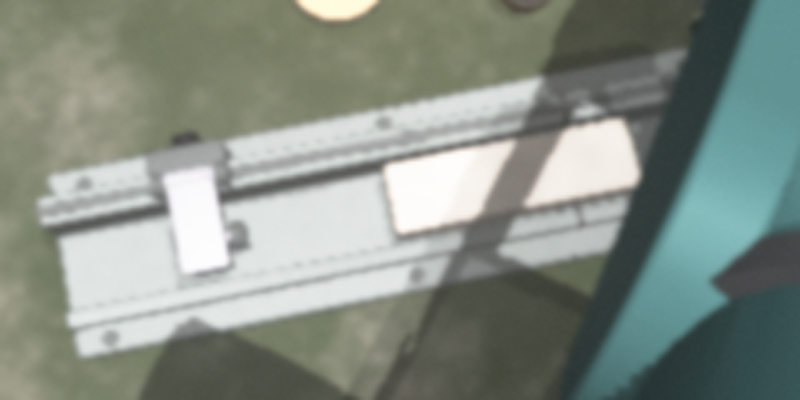

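Run:
```python
from h import *
o=np.array([515.2,-4.6]);ex=np.array([.983,.184]);ey=np.array([-.184,.983])
g=lambda w: np.round([(w[:2]-o)@ex,(w[:2]-o)@ey],1)
im,R,t=cam("top"); print("nose tip",g(ray(im,R,t,215+247*.3,195+235*.3,38)),"leg near top edge",g(ray(im,R,t,215+228*.3,195+265*.3,72.5)),"bar front",g(ray(im,R,t,215+392*.3,195+202*.3,48)))
im,R,t=cam("wrist")
for u,v,z in [(298,188,48),(357,190,48),(358,262,26),(297,262,26),(329,150,48)]: print(u,v,g(ray(im,R,t,u,v,z)))
```

```text
nose tip [-0.4 70.1] leg near top edge [-20.   81.2] bar front [  0.3 -13.5]
298 188 [ -15.8 -149. ]
357 190 [  25.4 -150.4]
358 262 [  30.  -211.3]
297 262 [ -19.1 -211.4]
329 150 [   5.6 -123.3]
```

Run:
```python
from h import *
p=telemetry.get_state()["eef_pos"]
for n in ["wrist","side"]:
    im,R,t=cam(n); print(n,proj(im,R,t,p))
    f=im["frame"][:,:,::-1]
    if n=="side": f=cv2.resize(f[160:260,250:410],(800,500),interpolation=cv2.INTER_CUBIC); cv2.imwrite("pics/side4.png",f)
```

```text
wrist [320.8673315  294.74815946]
side [319.55232177 197.33350003]
```

View pics/side4.png

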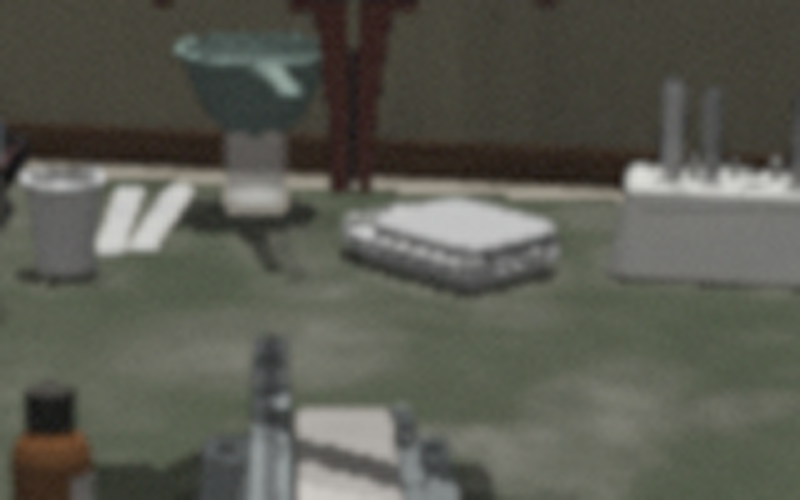

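Call:
play_rows(
  commands=[
    [0.25,0.2,-4,0,0,0,0],
    [0.25,0.3,-8,0,0,0,0],
    [0.2,0.35,-10,0,0,0,0],
    [0.2,0.35,-10.1,0,0,0,0],
    [0.2,0.35,-10.1,0,0,0,0],
  ],
)

```text
time_s: 8.65
eef_pos: [552.6, -189.1, 31.7]
ee_rot: [-180.0, -0.0, 100.6]
wrist_force: [0.2, 0.5, 1.3]
opening: 0.2
```

Run:
```python
from h import *
im,R,t=cam("wrist"); cv2.imwrite("pics/wrist5.png",im["frame"][:,:,::-1])
print(telemetry.get_state()["eef_pos"])
```

```text
[ 553.37729447 -189.47801415   32.51237913]
```

View pics/wrist5.png

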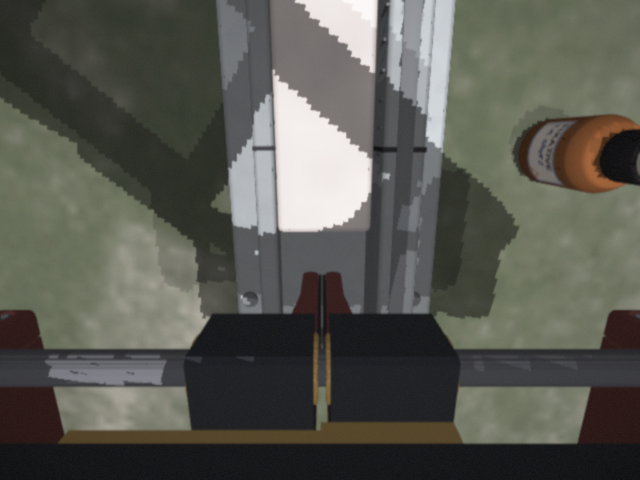

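The bar's end face spans columns 276–370, so its centre is at 323, and the fingers at 322 are centred on it. I'll approach and push slowly.

Call:
play_rows(
  commands=[
    [-0.18,1.0,0,0,0,0,0],
    [-0.3,1.6,0,0,0,0,0],
    [-0.39,2.1,0,0,0,0,0],
    [-0.48,2.6,0,0,0,0,0],
    [-0.57,3.1,0,0,0,0,0],
    [-0.66,3.6,0,0,0,0,0],
    [-0.75,4.1,0,0,0,0,0],
  ],
)

```text
time_s: 9.4
eef_pos: [547.4, -149.5, 33.4]
ee_rot: [179.8, 0.2, 100.6]
wrist_force: [0.7, -5.2, 3.0]
opening: 0.7
```

Call:
play_rows(
  commands=[
    [-0.09,0.5,0,0,0,0,0],
    [-0.18,1.0,0,0,0,0,0],
    [-0.28,1.5,0,0,0,0,0],
    [-0.37,2.0,0,0,0,0,0],
    [-0.46,2.5,0,0,0,0,0],
    [-0.55,3.0,0,0,0,0,0],
    [-0.64,3.5,0,0,0,0,0],
    [-0.74,4.0,0,0,0,0,0],
  ],
)

```text
time_s: 10.2
eef_pos: [540.2, -109.3, 33.6]
ee_rot: [179.8, 0.2, 100.6]
wrist_force: [0.3, -4.6, 2.1]
opening: 0.6
```

Run:
```python
from h import *
im,R,t=cam("top"); f=cv2.resize(im["frame"][195:315,215:455,::-1],(800,400),interpolation=cv2.INTER_CUBIC); cv2.imwrite("pics/top6.png",f)
im,R,t=cam("wrist"); cv2.imwrite("pics/wrist6.png",im["frame"][:,:,::-1])
s=telemetry.get_state();print(s["eef_pos"],s["wrist_force"])
```

```text
[ 539.79262377 -108.55446227   33.39509687] [ 0.41600123 -2.07101962  0.7293726 ]
```

View pics/top6.png

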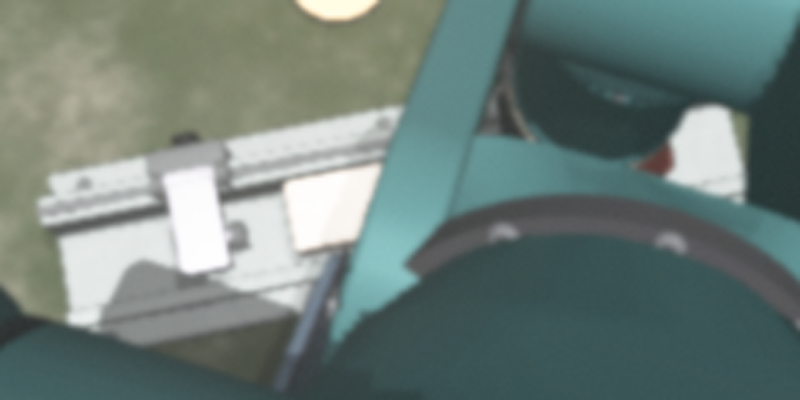

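View pics/wrist6.png

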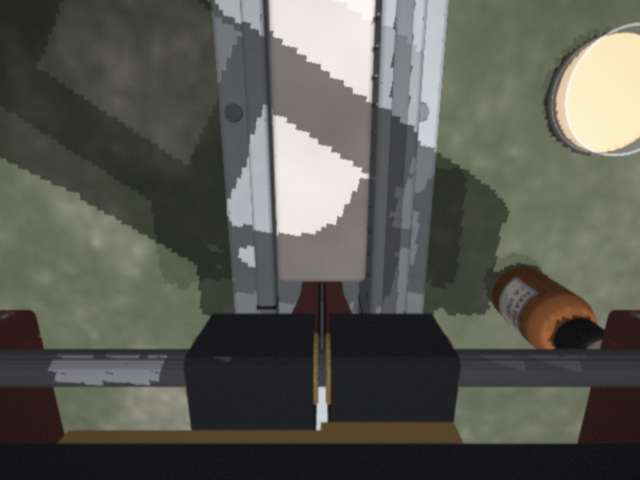

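Run:
```python
from h import *
o=np.array([515.2,-4.6]);ex=np.array([.983,.184]);ey=np.array([-.184,.983])
g=lambda w: np.round([(w[:2]-o)@ex,(w[:2]-o)@ey],1)
im,R,t=cam("top")
for u,v,z in [(284,183,48),(298,252,48),(247,235,38),(247,235,34)]: print(g(ray(im,R,t,215+u*.3,195+v*.3,z)))
```

```text
[22.8 43.8]
[-17.   43.4]
[-0.4 70.1]
[ 0.2 70.3]
```

The bar's front face is at guide y≈44 and the nose at ≈70, leaving a gap of about 26 mm. Drag is about 4–5 N. I'll push on in small steps.

Call:
play_rows(
  commands=[
    [-0.09,0.5,0,0,0,0,0],
    [-0.18,1.0,0,0,0,0,0],
    [-0.26,1.4,0,0,0,0,0],
    [-0.31,1.7,0,0,0,0,0],
    [-0.34,1.9,0,0,0,0,0],
  ],
)

```text
time_s: 10.85
eef_pos: [536.1, -89.3, 33.3]
ee_rot: [179.8, 0.1, 100.6]
wrist_force: [1.6, -3.8, 1.5]
opening: 0.7
```

Call:
play_rows(
  commands=[
    [-0.02,0.1,0,0,0,0,0],
    [-0.04,0.2,0,0,0,0,0],
  ],
)

```text
time_s: 11.05
eef_pos: [535.7, -87.2, 33.3]
ee_rot: [179.8, 0.1, 100.6]
wrist_force: [1.5, -5.1, 0.5]
opening: 0.5
```

Call:
play_rows(
  commands=[
    [-0.02,0.1,0,0,0,0,0],
    [-0.04,0.2,0,0,0,0,0],
  ],
)

```text
time_s: 11.25
eef_pos: [535.3, -85.2, 33.2]
ee_rot: [179.8, 0.1, 100.6]
wrist_force: [1.2, -5.2, 1.8]
opening: 0.6
```

Call:
play_rows(
  commands=[
    [-0.02,0.1,0,0,0,0,0],
  ],
)

```text
time_s: 11.35
eef_pos: [535.1, -84.2, 33.2]
ee_rot: [179.8, 0.2, 100.6]
wrist_force: [0.6, -4.2, 1.5]
opening: 0.3
```

Call:
play_rows(
  commands=[
    [-0.02,0.1,0,0,0,0,0],
  ],
)

```text
time_s: 11.45
eef_pos: [534.9, -83.2, 33.3]
ee_rot: [179.8, 0.2, 100.6]
wrist_force: [0.8, -5.2, 0.9]
opening: 0.4
```

Call:
play_rows(
  commands=[
    [-0.02,0.1,0,0,0,0,0],
  ],
)

```text
time_s: 11.55
eef_pos: [534.8, -82.4, 33.3]
ee_rot: [179.8, 0.2, 100.6]
wrist_force: [1.2, -7.2, 0.5]
opening: 0.6
```

Call:
play_rows(
  commands=[
    [-0.01,0.05,0,0,0,0,0],
  ],
)

```text
time_s: 11.65
eef_pos: [534.8, -82.4, 33.3]
ee_rot: [179.8, 0.2, 100.7]
wrist_force: [0.5, -7.3, 0.7]
opening: 0.5
```

Call:
play_rows(
  commands=[
    [-0.02,0.1,0,0,0,0,0],
    [-0.02,0.1,0,0,0,0,0],
  ],
)

```text
time_s: 11.85
eef_pos: [534.9, -82.0, 33.3]
ee_rot: [179.8, 0.3, 100.7]
wrist_force: [2.1, -7.8, 0.4]
opening: 0.2
```

Call:
play_rows(
  commands=[
    [-0.03,0.15,0,0,0,0,0],
    [-0.03,0.15,0,0,0,0,0],
  ],
)

```text
time_s: 12.05
eef_pos: [535.2, -81.4, 33.3]
ee_rot: [179.8, 0.4, 100.7]
wrist_force: [2.1, -8.1, -0.5]
opening: 0.4
```

Call:
play_rows(
  commands=[
    [-0.06,0.2,0,0,0,0,0],
    [-0.06,0.2,0,0,0,0,0],
  ],
)

```text
time_s: 12.25
eef_pos: [535.2, -80.9, 33.4]
ee_rot: [179.7, 0.6, 100.8]
wrist_force: [0.6, -10.9, -1.7]
opening: 0.7
```

Call:
play_rows(
  commands=[
    [-0.05,0.2,0,0,-0.3,0,0],
    [-0.05,0.2,0,0,-0.3,0,0],
  ],
)

```text
time_s: 12.45
eef_pos: [535.2, -80.7, 33.4]
ee_rot: [179.4, 0.8, 100.9]
wrist_force: [1.0, -13.0, -0.8]
opening: 0.4
```

Call:
play_rows(
  commands=[
    [-0.04,0.18,0,0,0,0,0],
    [-0.04,0.18,0,0,0,0,0],
    [-0.04,0.18,0,0,0,0,0],
  ],
)

```text
time_s: 12.75
eef_pos: [535.2, -80.8, 33.5]
ee_rot: [179.4, 0.9, 100.9]
wrist_force: [0.7, -13.3, -0.8]
opening: 0.4
```

Call:
play_rows(
  commands=[
    [-0.04,0.2,0,0,0,0,0],
    [-0.04,0.2,0,0,0,0,0],
    [-0.04,0.2,0,0,0,0,0],
    [-0.04,0.2,0,0,0,0,0],
    [-0.04,0.2,0,0,0,0,0],
  ],
)

```text
time_s: 13.25
eef_pos: [535.3, -80.7, 33.5]
ee_rot: [179.4, 1.1, 101.0]
wrist_force: [1.0, -13.4, -1.3]
opening: 0.4
```

I've held about 13.4 N on the wrist, less about 4.8 N of drag, so about 8.5 N on the nose for 0.8 s. Now I'll back off slowly.

Call:
play_rows(
  commands=[
    [0,0.1,0,0,0,0,0],
    [0,0.05,0,0,0,0,0],
    [0,0,0,0,0,0,0],
    [0.01,-0.05,0,0,0,0,0],
    [0.02,-0.1,0,0,0,0,0],
    [0.03,-0.15,0,0,0,0,0],
    [0.04,-0.2,0,0,0,0,0],
    [0.05,-0.25,0,0,0,0,0],
  ],
)

```text
time_s: 14.05
eef_pos: [535.0, -82.6, 33.2]
ee_rot: [179.5, 1.0, 101.0]
wrist_force: [-0.5, 0.2, -0.2]
opening: 0.6
```

Call:
play_rows(
  commands=[
    [0.01,-0.1,0,0,0,0,0],
    [0.03,-0.2,0,0,0,0,0],
    [0.06,-0.4,0,0,0,0,0],
    [0.12,-0.8,0,0,0,0,0],
    [0.26,-1.5,0,0,0,0,0],
    [0.44,-2.5,0,0,0,0,0],
  ],
)

```text
time_s: 14.65
eef_pos: [539.4, -108.1, 33.2]
ee_rot: [179.5, 1.0, 101.0]
wrist_force: [-1.2, 0.3, 0.2]
opening: 0.4
```

Call:
play_rows(
  commands=[
    [0.1,-0.5,4,0,0,0,0],
    [0.1,-0.5,8,0,0,0,0],
    [0.5,-3,12,0,0,0,0],
    [1.5,-8,14,0,0,0,0],
    [2.3,-12,14,0,0,0,0],
    [2.3,-16,14,0,0,0,0],
  ],
)

```text
time_s: 15.25
eef_pos: [564.1, -271.6, 175.0]
ee_rot: [179.3, 1.2, 101.0]
wrist_force: [0.2, 0.7, -0.9]
opening: 0.6
```

Run:
```python
from h import *
o=np.array([515.2,-4.6]);ex=np.array([.983,.184]);ey=np.array([-.184,.983])
for n in ["side","top"]:
    im,R,t=cam(n); f=im["frame"][:,:,::-1]; 
    f=cv2.resize(f[180:360,220:460],(800,600),interpolation=cv2.INTER_CUBIC) if n=="side" else cv2.resize(f[165:345,215:455],(800,600),interpolation=cv2.INTER_CUBIC)
    cv2.imwrite(f"pics/{n}7.png",f)
    for q in ["stop_carriage","flag_top","screw_root","core_bar","sample_vial","brown_bottle","petri_dish"]:
        for d in vision.tip_of(n,q)[:1]:
            w=R.T@(np.array(d["position"])-t); print(n,q,round(d["conf"],2),np.round(w,1),"guide",np.round([(w[:2]-o)@ex,(w[:2]-o)@ey],1))
```

```text
side stop_carriage 0.8 [530.4  90.5  68.2] guide [32.5 90.7]
side flag_top 0.63 [487.5  85.2  78.4] guide [-10.7  93.4]
side screw_root 0.95 [503.4  76.8  35. ] guide [ 3.4 82.2]
side core_bar 0.65 [520.   -2.8  16.8] guide [5.  0.9]
side sample_vial 0.85 [394.1  21.6   1. ] guide [-114.3   48. ]
side brown_bottle 0.6 [659.  -99.9   1.3] guide [ 123.8 -120.2]
side petri_dish 0.9 [666.8  15.6  -3.5] guide [152.8  -8. ]
top stop_carriage 0.72 [527.9  92.7  67.8] guide [30.4 93.3]
top flag_top 0.95 [485.4  86.2  73.9] guide [-12.6  94.7]
top screw_root 0.77 [501.5  82.   34.9] guide [ 2.5 87.6]
top core_bar 0.96 [523.1  -3.    9.8] guide [8.  0.1]
top sample_vial 0.75 [520.9  -3.   10.7] guide [5.9 0.5]
top brown_bottle 0.86 [ 655.5 -100.    -3.9] guide [ 120.3 -119.6]
top petri_dish 0.87 [662.8  16.3   4.5] guide [149.   -6.6]
```

View pics/top7.png

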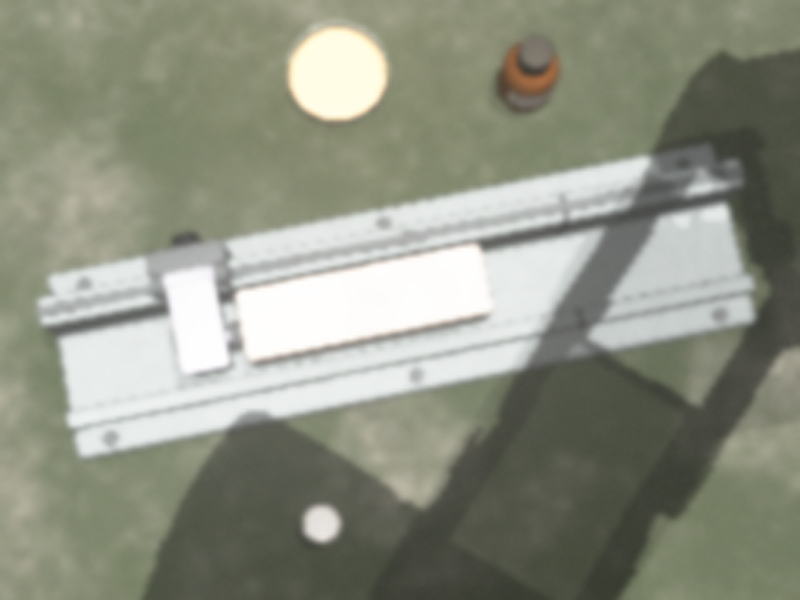

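View pics/side7.png

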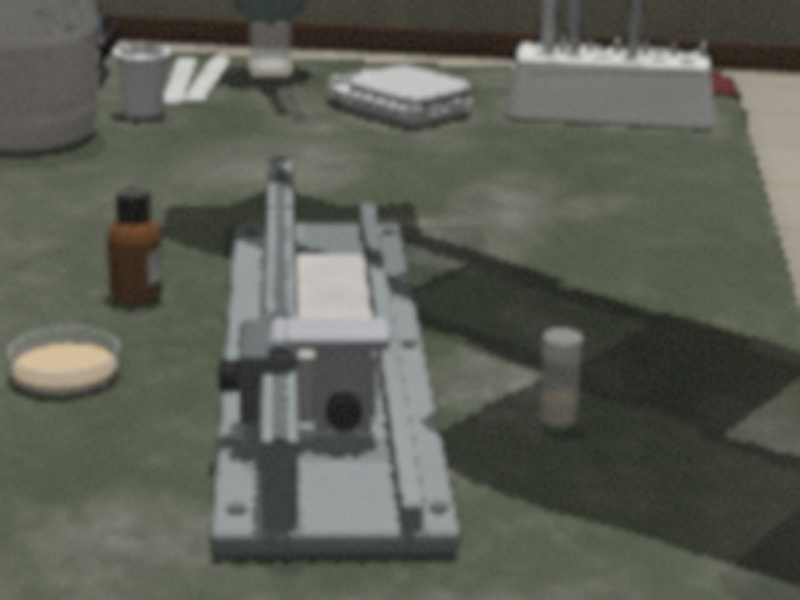

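The top view shows the bar lying parallel in the channel, with its front edge at the nose (238,325), and the flag level. The side view also shows the flag level, and the vial, bottle and dish haven't moved. Handing in.

```bash
python3 -c "
from bench import workorder
print(workorder.close_job())"
```

```text
the job is handed in; nothing more can be done
None
```

I lowered the flag, pressed the bar home on the nose, backed off slowly and handed the job in after about 15.4 s of the 54 s. The hand-in reports no verdict.

- **Flag:** I swept it over and down with the shut fingers until it met its stop. The tips stood at 72.6 mm under about 15 N, against 72.5 mm expected. Later pictures show it still level.
- **Bar:** I slid it about 85 mm to the nose. Drag while sliding was about 4.8 N on the wrist.
- **Press:** I held about 13.4 N on the wrist for 0.8 s, which is about 8.5 N on the nose once drag is taken off. The bar moved about 2 mm after touching the nose, which fits its spring. The nose force is worked out this way, not measured directly.
- **Release:** the wrist force fell to zero before I withdrew the fingers. In the last pictures the bar lies parallel in the channel with its front edge at the nose. I can't measure the remaining contact force; I expect friction to hold the bar there.
- **Vial, bottle and dish:** the bottle and dish were found within about 5–6 mm of their starting places. For the vial, the side camera agreed to about 7 mm.

Some checks disagreed:
- The network's vial report from the last top picture landed on the bar. I took it as false, because the picture shows the vial standing in its place.
- The networks put the bar 3–8 mm towards the fence. My measurement from the bar's corners put it within 1 mm of the centre line before the push, and the channel leaves only 2.5 mm of play either way.

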